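Seat the juicing cone of a citrus press on its splined drive and close the arm

ROBOT

A 7-joint arm with a two-finger parallel gripper is mounted at the origin on a cart in front of the work surface, level with it; the furniture and walls round the work are solid. World frame = base frame: x ahead of the robot, y to its left, z up, the work surface at z = 0. Lengths are in m, angles in rad, forces in N, time in s.
With the tool pointing down it reaches from about 0.425 to 0.925 m from the base axis. Payload 6.8 kg.
Tool frame: the origin (TCP) lies at the very end of the fingers, on their centre line; the grasp point (between the pads) lies 19 mm behind it; z points along the fingers, y is the line along which they close (so a half turn about z gives the same grasp; the last joint's range is limited). The gripper opens to 85 mm and grips with 20 to 120 N. Pads are 22 mm wide; open, the fingers measure 114 mm over their backs; the gripper's body (76 mm by 85 mm) begins 54 mm behind the grasp point. The pads swing forward as they close: fully open they stand 13 mm farther back than shut.
Start: joints at [1.027, 0.477, 0.022, 1.555, -0.011, 1.109, -0.083], TCP at [0.285, -0.612, 0.231] pointing down, gripper open.
Joint ranges: [-2.96, 2.96], [-0.34, 2.1], [-1.41, 1.46], [0.24, 2.44], [-1.37, 4.51], [0.17, 1.92], [-2.96, 2.96]. Speed limits (rad/s): [2.39, 2.39, 3.14, 3.14, 3.14, 3.14, 3.14].

INTERFACE

Orientations are given as a unit quaternion [w, x, y, z].
In Python, from station import bot gives the robot as it stands.
- The arm moves only by the tool jog_arm, never from a script. Its argument "motion" is a list of rows, each a list of 7 numbers: the turn, a rotation vector about the tool's x, y, z in rad, then the shift along the tool's x, y, z in mm, then the finger opening in mm, from 0 to 85.4. A call has 1 to 10 rows; each row is the pose to reach, as a shift and turn from the pose commanded when the call began, along the tool's axes at that moment; what a row does not reach only later rows make up. A row lasts 1/8 s, in which the tool goes at most 62.5 mm and 10.7 degrees, less where a joint would pass 70% of its speed; a pose out of reach is approached as far as the arm can. A call with a gripper value outside its range is refused whole. The fingers move at their own pace and stop on an object; "grip_force" is the grip in N (left out, the last holds). Time passes only in rows, so rows that repeat a pose let the fingers close. It gives the time, the measured TCP pose, the force, the opening and the grip force at its end, in the units of the state.
- bot.get_obs(): the state, without advancing time (a new reading comes with each control period).
- bot.read_camera(name): name is "scene" or "side" or "wrist"; returns a dict with "pixels" (384x512x3 uint8, red, green, blue), "camera_matrix" (3x3 intrinsics, pixels), "T" (4x4, takes a point from camera to world coordinates); the wrist camera has in their place "tool_from_camera" (4x4, takes a point from camera to tool coordinates, whose origin is the TCP and whose axes are the flange's). Camera axes: x right, y down, z forward; pixel columns grow to the right and rows downward; lengths in m; the calibration is good to about 2 mm. A picture is of the moment at which its call begins: read the wrist's pose just before it. There is no depth.
- bot.hand_in(): hands the job in; it is judged then, once.
Trained networks look in a picture, given as the dict that the camera call returned (one of the last four; its "shot" number tells which), for a name from the list of things; names that differ only in an ending like _2 or _b are one class to them, and where a whole thing is asked for, a point or a joint stands for the part that bears it (a point fixed in the world has none). Each returns a list of dicts, best first, with "score" (0 to 1); they miss things now and then, are a little off and sometimes report something else, mostly with a low value. They report only what shows in the picture. A call takes as long as a camera call. They do not tell look-alikes from the thing itself.
- bot.spot_in(thing, picture): "xy" ([column, row] in pixels, amid what is visible of it).
- bot.tip_of(thing, picture): "xy" ([column, row] in pixels: a listed point, or the origin of a listed thing).
The state is a dict: "t": time; "q": joint angles; "joint_vel": joint speeds; "joint_torque": joint torques, N m; "eef_pos": TCP position; "tool_rot": TCP orientation; "contact_force": force on the tool from outside, world axes, zero at the start; "torque": the same for the moment, N m; "gripper_width": opening from 0.0 (shut) to 1.0 (fully open); "grasp_force": force on a finger pad.
Only numpy, scipy, OpenCV 4.12 (cv2) and the standard library are available. Lean on these libraries where they do the work, as an engineer would, in place of code of your own. Each camera call takes 0.05 s, during which the arm holds its last target. There are 200 camera calls.

TASK

The orange juicing cone of the citrus press has been put back badly: it is riding on top of the drive teeth. Turn it, for instance by pushing one of its wings round, until the teeth mesh and it drops, press it down fully home on the spindle, then swing the press arm down over it until it is shut. Leave the cup under the spout and the two glasses standing where they are.

Things in the scene. Friction and masses are not known exactly. Their poses are not given: they have to be found in the camera images.
- press: White citrus press, 155 x 235 mm, fixed to the worktop. Origin: on the worktop, on the spindle axis; z up. Its steel spout looks along its own -x (to 114 mm from the axis); the white column with the arm's hinge stands on its +x side (86 to 120 mm from the axis, 46 mm wide, 187 mm high). Flat round sieve, radius 76 mm, 83 mm above the worktop (lip 87), spindle in its middle.
- spindle (a point): On the spindle axis, level with the tops of its teeth, 105 mm above the worktop. Fixed to the press. The grey spindle has six upright teeth 60 degrees apart, out to radius 31 mm, standing 16 mm above a flange at 89 mm; above them a smooth 18 mm pilot pin with two small spring catches, up to 140 mm.
- cone: Loose orange juicing cone with ribs, skirt 74 mm across, 68 mm tall, 0.15 kg. Origin: centre of its underside, z up. Hangs on the pilot pin, turns freely. Six teeth inside mesh when its yaw relative to the press is a multiple of 60 degrees (play about 4 either way). Starts 15 to 45 degrees off, origin 104 mm above the worktop. Home: origin 88 to 89 mm above the worktop.
- cone_tip (a point): Rounded tip of the cone, on its axis, 68 mm above its origin. Once meshed (turned either way) the cone drops about 5 mm by its weight onto the spring catches and the teeth stop it turning; then the tip must be pressed straight down some 10 mm more, which takes about 10 to 20 N. Home: tip 156 to 157 mm above the worktop.
- wing_a (a point): Middle of the flat wing on the cone's own +x side: 52 mm from the axis, 11 mm above the cone's origin. The two wings (pulp sweepers) stand out radially to 66 mm from the axis, are 9 mm thick and span 3 to 19 mm above the cone's origin.
- wing_b (a point): The same point on the other wing, on the cone's own -x side.
- lever (a joint): Angle of the press arm about its level hinge, rad: 0 = shut (arm level, its cup over the cone), grows as the grip swings up and back, 1.57 = upright, 1.97 = stop. Starts at 1.75 to 1.95. Stiff hinge (about 0.28 N m friction, roughly the arm's own weight): push it all the way down. The cone stops it at 0.07 or more while not home.
- lever_hinge (a point): Centre of the arm's hinge, 103 mm from the spindle axis along the press's +x, 172 mm above the worktop; the hinge line is the press's own y. Fixed to the press.
- lever_grip (a point): Middle of the arm's black round grip, on its centre line, 147 mm from the hinge; the grip is 23 mm thick and spans 118 to 176 mm from the hinge. Behind it the arm is a bar 20 mm wide, 14 mm thick. A steel cup, 94 mm across, reaching 46 mm from the bar's centre line, sits 103 mm from the hinge on the arm's underside (front when open).
- cup_2: White china cup, about 75 mm across, 54 mm high, standing under the spout. Origin: centre of its underside. To be left alone.
- glass_2: Drinking glass, 82 mm across, 86 mm high, to the right of the press. Origin: centre of its underside. To be left alone.
- glass_3: Drinking glass, 82 mm across, 86 mm high, to the left of the press. Origin: centre of its underside. To be left alone.
Mind the look-alikes: they are no part of the job. There is more than one size of the cone; the job needs the larger.

How it is judged:
By the outcome, as a careful person would: the job done as asked, in the order asked, and still so for the second after the job is handed in, with the robot touching nothing.
It also fails if it takes over 58 s, if anything falls off the work surface, if the arm or the gripper's body presses on something with over 40 N, if the wrist force passes 120 N, or if a joint passes its speed limit or range.

## Working session

There is one attempt and no reset: what is moved stays moved. The work goes in short steps, Python scripts to look and compute and a tool call to move; the robot and the scene stay as the last step left them, time stands still between calls to the robot, and variables do not carry over. Pictures are saved under pics/ and viewed, at most 10 in all, crops included, and the job is handed in when it is done.

Besides the shell and the picture viewer there is one more tool, called after "Emit:" as name(argument=value, ...) on one line, values as JSON. jog_arm: Moves the arm, as the interface text tells. Its arguments: {"type":"object","properties":{"motion":{"type":"array"},"grip_force":{"type":"number"}},"required":["motion"]}

```bash
mkdir -p pics; ls
cat > h.py <<'E'
import numpy as np,cv2
from station import bot
from scipy.spatial.transform import Rotation as R
def save(p,n): cv2.imwrite('pics/'+n,p['pixels'][:,:,::-1])
def ray(p,xy):
    K=p['camera_matrix'];T=p['T'];d=np.linalg.inv(K)@[xy[0],xy[1],1];return T[:3,3],T[:3,:3]@d
def atz(p,xy,z):
    o,d=ray(p,xy);return o+d*(z-o[2])/d[2]
def proj(p,X):
    T=np.linalg.inv(p['T']);c=T[:3,:3]@np.array(X)+T[:3,3];u=p['camera_matrix']@c;return u[:2]/u[2]
def tri(pa,a,pb,b):
    o1,d1=ray(pa,a);o2,d2=ray(pb,b);d1=d1/np.linalg.norm(d1);d2=d2/np.linalg.norm(d2)
    s=np.linalg.lstsq(np.c_[d1,-d2],o2-o1,rcond=None)[0];x=o1+s[0]*d1;y=o2+s[1]*d2
    return (x+y)/2,np.linalg.norm(x-y)
def toolpose(o=None):
    o=o or bot.get_obs();q=np.array(o['tool_rot']);return np.array(o['eef_pos']),R.from_quat(q[[1,2,3,0]]).as_matrix()
def wristT(p,o):
    x,M=toolpose(o);A=np.eye(4);A[:3,:3]=M;A[:3,3]=x;p['T']=A@p['tool_from_camera'];return p
E
python3 - <<'E'
from h import *
a=bot.read_camera('scene');b=bot.read_camera('side')
cv2.imwrite('pics/a.png',np.vstack([a['pixels'],b['pixels']])[:,:,::-1][:, :] if 0 else cv2.resize(np.hstack([a['pixels'],b['pixels']])[:,:,::-1],(800,300)))
save(a,'s.png');save(b,'d.png')
for t in ['press','spindle','cone','cone_tip','wing_a','lever_hinge','lever_grip','cup_2','glass_2']:
    print(t,[[ (np.round(r['xy']).astype(int).tolist(),round(r['score'],2)) for r in bot.tip_of(t,p)] for p in (a,b)])
print(a['T'].round(3).tolist(),b['T'].round(3).tolist());o=bot.get_obs();print(o['t'],o['tool_rot'],o['eef_pos'])
E
```

```text
pics
press [[([262, 238], 0.57)], [([259, 207], 0.96), ([220, 167], 0.64), ([164, 257], 0.36), ([361, 211], 0.16)]]
spindle [[([261, 213], 0.97), ([268, 191], 0.73)], []]
cone [[([312, 189], 0.59), ([257, 210], 0.56)], [([187, 208], 0.68)]]
cone_tip [[([264, 188], 0.83), ([150, 311], 0.24)], [([261, 173], 0.83), ([186, 203], 0.69)]]
wing_a [[([310, 175], 0.91), ([268, 223], 0.83), ([319, 196], 0.62)], [([250, 198], 0.97), ([268, 171], 0.81), ([198, 204], 0.64), ([183, 220], 0.5)]]
lever_hinge [[([270, 156], 0.82)], [([236, 192], 0.8)]]
lever_grip [[([273, 96], 0.95)], [([220, 164], 0.61)]]
cup_2 [[([258, 284], 0.66)], [([290, 184], 0.71)]]
glass_2 [[([152, 310], 0.97), ([291, 154], 0.58)], [([163, 256], 0.84), ([361, 211], 0.67), ([233, 194], 0.42)]]
[[-0.859, -0.349, 0.374, 0.22], [-0.511, 0.608, -0.607, 0.529], [-0.015, -0.713, -0.701, 0.737], [0.0, 0.0, 0.0, 1.0]] [[0.29, 0.8, -0.526, 1.097], [0.957, -0.237, 0.168, -0.196], [0.01, -0.552, -0.834, 1.003], [0.0, 0.0, 0.0, 1.0]]
1.0 [3.49819593e-05 9.76354248e-01 2.16176734e-01 2.93641941e-05] [ 0.2849708  -0.61191959  0.23134829]
```

View pics/s.png

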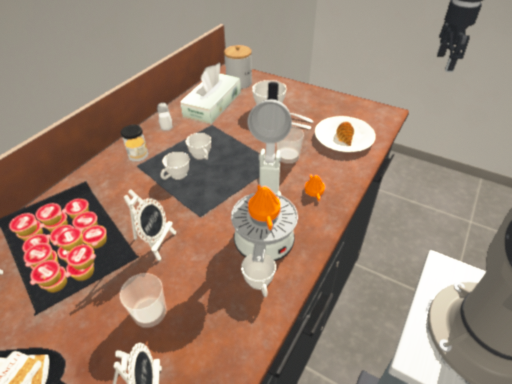

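View pics/d.png

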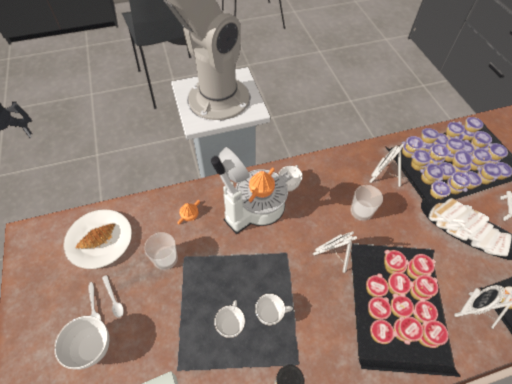

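The orange cone could be confused with the loose one: there is one on the press at scene (264,205) / side (262,185), and a smaller one on the worktop at scene (315,187) / side (188,211). The one on the press spindle is the one I want. The spout points to scene (258,265), the arm stands open with its grip at scene (273,96), and the glasses are at scene (150,300) and (290,148).

Run:
```python
from h import *
a=bot.read_camera('scene');b=bot.read_camera('side')
tip,e=tri(a,(264,188),b,(261,173));print('tip',tip,e)
h,e=tri(a,(270,156),b,(236,192));print('hinge',h,e)
g,e=tri(a,(273,96),b,(220,164));print('grip',g,e)
print('gl',tri(a,(152,310),b,(361,211)),tri(a,(291,154),b,(163,256)))
d=(h-tip)[:2];print('yaw',np.degrees(np.arctan2(d[1],d[0])),np.linalg.norm(d))
for p in (a,b):
  print(atz(p,(264,188) if p is a else (261,173),.172), atz(p,(270,156) if p is a else (236,192),.172))
ca=cv2.resize(a['pixels'][60:300,190:340],None,fx=2.5,fy=2.5,interpolation=cv2.INTER_CUBIC)
cb=cv2.resize(b['pixels'][135:255,195:310],None,fx=3.5,fy=3.5,interpolation=cv2.INTER_CUBIC)
m=np.zeros((600,800,3),np.uint8);m[:ca.shape[0],:ca.shape[1]]=ca;m[:cb.shape[0],380:380+cb.shape[1]]=cb
cv2.imwrite('pics/crop.png',m[:,:,::-1])
```

```text
tip [0.50951498 0.00827272 0.16865733] 0.0017213950423056162
hinge [ 0.55005435 -0.07970395  0.17610197] 0.011297504259988805
grip [ 0.55922228 -0.11229221  0.31564956] 0.003194379454045938
gl (array([0.61828361, 0.30137224, 0.00144465]), np.float64(0.004775210848396498)) (array([ 0.59601164, -0.31065703,  0.00622035]), np.float64(0.0026972725608413206))
yaw -65.25990490536611 0.09686761626612843
[0.50824652 0.01216031 0.172     ] [ 0.54981192 -0.09005934  0.172     ]
[0.51112425 0.00692478 0.172     ] [ 0.55238348 -0.07563464  0.172     ]
```

View pics/crop.png

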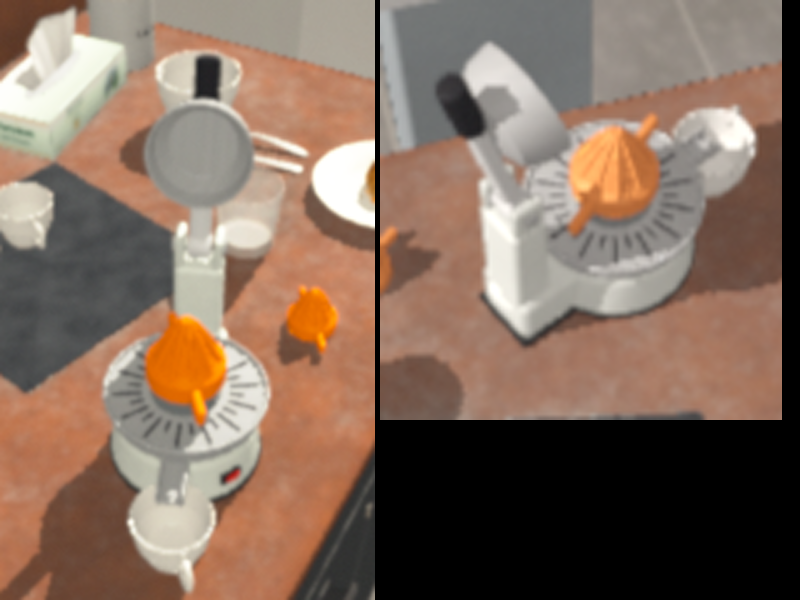

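The close crop confirms it: the big ribbed cone sits on the press. Its wing ends are at scene (270,222) and (259,187), and at side (271,170) and (252,198).

Run:
```python
from h import *
a=bot.read_camera('scene');b=bot.read_camera('side')
print('wing front scene',atz(a,(270,222),.115),'side',atz(b,(271.6,170),.115),'back side',atz(b,(252,198),.115), 'back scene', atz(a,(259,187),.12))
print('tip',atz(a,(264,188),.172),atz(b,(261,173),.172))
# sieve lip extremes -> centre (z=.087): scene crop left 103,right 270,bottom 452,top 335 ; side crop
cs=[(190+103/2.5,60+393/2.5),(190+270/2.5,60+393/2.5)];print('sieve scene',[atz(a,c,.087)[:2] for c in cs])
cs=[(195+(525-380)/3.5,135+190/3.5),(195+(705-380)/3.5,135+195/3.5)];print('sieve side',[atz(b,c,.087)[:2] for c in cs])
# column top edges scene, spout end
print('column base corners side z0', atz(b,(195+(483-380)/3.5,135+297/3.5),0)[:2],atz(b,(195+(527-380)/3.5,135+341/3.5),0)[:2])
print('spout end scene', atz(a,(190+173/2.5,60+500/2.5),.065)[:2])
bc=np.array([.510,.010])
for yaw in (-60,-65,-70,-75):
  y=np.radians(yaw);u=np.array([np.cos(y),np.sin(y)])
  for th in (1.75,1.95):
    r=.103-.147*0; G=np.r_[bc+u*(.103-.147*np.cos(th)),.172+.147*np.sin(th)]
    print(yaw,th,proj(a,G).round(),proj(b,G).round(), 'col',proj(a,np.r_[bc+u*.103,.187]).round(),proj(b,np.r_[bc+u*.103,.187]).round(),'spout',proj(a,np.r_[bc-u*.114,.065]).round(),proj(b,np.r_[bc-u*.114,.065]).round())
```

```text
wing front scene [0.47340533 0.04655967 0.115     ] side [0.46926523 0.05423569 0.115     ] back side [ 0.5474041  -0.02958544  0.115     ] back scene [ 0.54669816 -0.0325379   0.12      ]
tip [0.50824652 0.01216031 0.172     ] [0.51112425 0.00692478 0.172     ]
sieve scene [array([0.56914563, 0.05659804]), array([ 0.43630039, -0.02002124])]
sieve side [array([ 0.48775611, -0.0596115 ]), array([0.53556185, 0.08414865])]
column base corners side z0 [ 0.52860184 -0.11165926] [ 0.58121833 -0.08622971]
spout end scene [0.46169386 0.11394393]
-60 1.75 [264.  96.] [225. 167.] col [263. 152.] [235. 192.] spout [264. 260.] [286. 172.]
-60 1.95 [264.  93.] [217. 177.] col [263. 152.] [235. 192.] spout [264. 260.] [286. 172.]
-65 1.75 [269.  96.] [222. 165.] col [267. 152.] [233. 190.] spout [259. 260.] [288. 174.]
-65 1.95 [270.  93.] [213. 173.] col [267. 152.] [233. 190.] spout [259. 260.] [288. 174.]
-70 1.75 [274.  97.] [219. 162.] col [271. 152.] [231. 188.] spout [255. 259.] [290. 176.]
-70 1.95 [276.  93.] [209. 169.] col [271. 152.] [231. 188.] spout [255. 259.] [290. 176.]
-75 1.75 [279.  97.] [217. 158.] col [275. 153.] [229. 185.] spout [250. 258.] [292. 178.]
-75 1.95 [282.  94.] [206. 166.] col [275. 153.] [229. 185.] spout [250. 258.] [292. 178.]
```

Emit:
jog_arm(motion=[[0,0,0,118,-117,-20,0],[0,0,0,236,-234,-20,0],[0,0,0,236,-234,-20,0],[0,0,0,236,-234,-20,0],[0,0,0,236,-234,-20,0],[0,0,0,236,-234,-20,0]])

```text
t: 1.95
eef_pos: [0.4019, -0.2961, 0.2519]
tool_rot: [-0.0, 0.976, 0.219, 0.001]
contact_force: [-0.2, -1.2, -0.3]
gripper_width: -0.001
grasp_force: 0.0
```

Emit:
jog_arm(motion=[[0,0,0,60,-95,0,0],[0,0,0,120,-190,0,0],[0,0,0,185,-291,0,0],[0,0,0,185,-291,0,0],[0,0,0,185,-291,0,0],[0,0,0,185,-291,0,0],[0,0,0,185,-291,0,0]])

```text
t: 2.82
eef_pos: [0.4452, 0.0445, 0.2517]
tool_rot: [-0.0, 0.976, 0.219, 0.001]
contact_force: [-0.4, -0.9, -1.1]
gripper_width: 0.001
grasp_force: 0.0
```

Run:
```python
from h import *
o=bot.get_obs();p=wristT(bot.read_camera('wrist'),o)
print(o['t'],o['eef_pos'],o['tool_rot'],o['contact_force'])
save(p,'w1.png')
print(proj(p,(.509,.010,.172)),p['tool_from_camera'].round(3).tolist())
for t in ['cone_tip','wing_a','spindle','lever_hinge']: print(t,[(r['xy'],r['score']) for r in bot.tip_of(t,p)])
```

```text
2.825 [0.44518719 0.04450615 0.25165361] [-2.96000225e-04  9.75771552e-01  2.18791088e-01  5.01479736e-04] [-0.44355539 -0.93531297 -1.11053722]
[341.52344092 131.53972542] [[-0.0, -0.966, -0.259, 0.065], [1.0, -0.0, 0.0, 0.0], [-0.0, -0.259, 0.966, -0.142], [0.0, 0.0, 0.0, 1.0]]
cone_tip [([469.0, 237.5], 0.97), ([341.2, 134.0], 0.62)]
wing_a [([385.9, 105.9], 0.9), ([418.4, 227.7], 0.71), ([480.5, 212.7], 0.57), ([262.4, 140.1], 0.55)]
spindle []
lever_hinge [([495.4, 140.6], 0.93), ([261.2, 143.0], 0.49)]
```

View pics/w1.png

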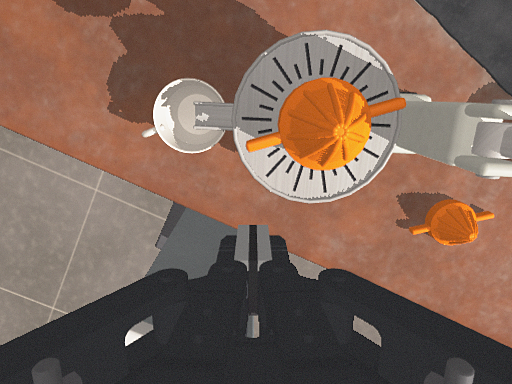

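The wrist view shows the cone on the press with its tip at (341,133). The wings are at (403,103) and (249,147), the spout at (200,115) and the column at (495,140). The small cone is at (455,222). The tip matches my estimate.

Run:
```python
from h import *
o=bot.get_obs();p=wristT(bot.read_camera('wrist'),o)
f=lambda x,z:atz(p,x,z)[:2]
t=f((341,133.5),.172);h=f((495,140.6),.172);w1=f((403,103),.119);w2=f((249,146),.115)
s=f((197,115),.066)
an=lambda d:np.degrees(np.arctan2(d[1],d[0]))
print(t,h,an(h-t),np.linalg.norm(h-t),w1,w2,an(w1-w2),(w1+w2)/2,s,an(t-s))
# sieve circle centre by ends
l=f((234,117),.087);r=f((400,117),.087);u=f((317,31),.087);d=f((317,203),.087);print((l+r)/2,(u+d)/2,np.linalg.norm(l-r),np.linalg.norm(u-d))
```

```text
[0.50709511 0.00495162] [ 0.54570557 -0.08963565] -67.7947487674923 0.10216418042231556 [ 0.54965835 -0.04319596] [0.46654681 0.05343412] -49.30117090340543 [0.50810258 0.00511908] [0.46608085 0.10850079] -68.3922307598116
[0.51208918 0.00750993] [0.50768295 0.00521274] 0.14893702853102536 0.15221634490307553
```

Emit:
jog_arm(motion=[[0,0,0,0,4,60,0],[0,0,0,0,4,110,0],[0,0,0,0,4,141,0],[0,0,0,0,4,141,0],[0,0,0,0,4,141,0]])

```text
t: 3.75
eef_pos: [0.4476, 0.0379, 0.1114]
tool_rot: [0.0, 0.976, 0.216, 0.001]
contact_force: [0.8, 1.2, 0.4]
gripper_width: 0.001
grasp_force: 0.0
```

Emit:
jog_arm(motion=[[0,0,0,6,0,0,0],[0,0,0,10,0,0,0],[0,0,0,14,0,0,0],[0,0,0,18,0,0,0],[0,0,0,21,0,0,0],[0,0,0,23,0,0,0],[0,0,0,25,0,0,0],[0,0,0,26,0,0,0]])

```text
t: 4.75
eef_pos: [0.4703, 0.0491, 0.1103]
tool_rot: [-0.0, 0.976, 0.216, -0.0]
contact_force: [-0.7, -0.3, -0.1]
gripper_width: -0.005
grasp_force: 0.2
```

```bash
cat > look.py <<'E'
from h import *
import sys
o=bot.get_obs();p=wristT(bot.read_camera('wrist'),o);s=bot.read_camera('scene');d=bot.read_camera('side')
print(o['t'],o['eef_pos'],o['tool_rot'],o['contact_force'])
i=[cv2.resize(p['pixels'],(520,390)),cv2.resize(s['pixels'][60:300,190:340],(250,400)),cv2.resize(d['pixels'][135:255,195:310],(191,200))]
m=np.zeros((600,800,3),np.uint8);m[:390,:520]=i[0];m[:400,530:780]=i[1];m[400:600,:191]=i[2]
cv2.imwrite('pics/'+sys.argv[1],m[:,:,::-1])
E
python3 look.py l2.png
```

```text
4.75 [0.47034641 0.04911609 0.11027418] [-7.51916454e-06  9.76356295e-01  2.16167493e-01 -2.83246968e-06] [-0.72279337 -0.26192212 -0.08425187]
```

View pics/l2.png

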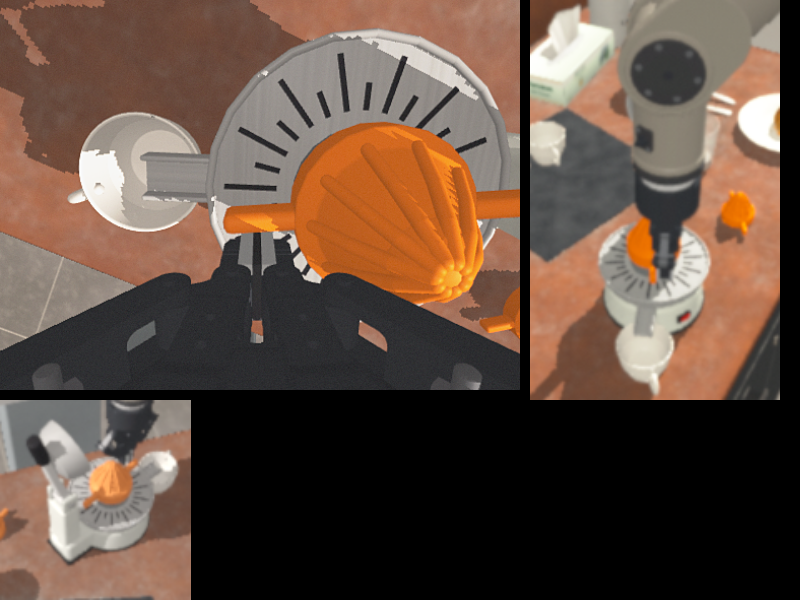

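The finger is against the front wing at (257,225) in the wrist panel, and the wings now lie within a few degrees of the press axis. I'll keep pushing in small steps until the teeth stop the turning.

Emit:
jog_arm(motion=[[0,0,0,1,0,0,0],[0,0,0,2,0,0,0],[0,0,0,3,0,0,0],[0,0,0,3,0,0,0]])

```text
t: 5.4
eef_pos: [0.4731, 0.0504, 0.1103]
tool_rot: [-0.0, 0.976, 0.216, 0.0]
contact_force: [-0.4, -0.3, 1.0]
gripper_width: 0.0
grasp_force: 0.0
```

Emit:
jog_arm(motion=[[0,0,0,1,0,0,0],[0,0,0,2,0,0,0],[0,0,0,2,0,0,0]])

```text
t: 5.78
eef_pos: [0.4747, 0.0511, 0.1102]
tool_rot: [0.0, 0.976, 0.216, -0.0]
contact_force: [0.3, 0.1, -0.5]
gripper_width: 0.0
grasp_force: 0.2
```

Emit:
jog_arm(motion=[[0,0,0,1,0,0,0],[0,0,0,2,0,0,0],[0,0,0,2,0,0,0]])

```text
t: 6.15
eef_pos: [0.4767, 0.0521, 0.1103]
tool_rot: [0.0, 0.976, 0.216, 0.0]
contact_force: [-0.8, -0.1, -0.3]
gripper_width: -0.001
grasp_force: 0.3
```

Emit:
jog_arm(motion=[[0,0,0,1,0,0,0],[0,0,0,2,0,0,0],[0,0,0,2,0,0,0]])

```text
t: 6.52
eef_pos: [0.4784, 0.0529, 0.1103]
tool_rot: [0.0, 0.976, 0.216, -0.0]
contact_force: [-0.7, 0.2, 0.5]
gripper_width: -0.005
grasp_force: 0.5
```

```bash
python3 look.py l3.png
```

```text
6.525 [0.47839355 0.05286916 0.11026577] [ 1.40171890e-06  9.76355352e-01  2.16171733e-01 -9.02404620e-05] [-0.74964328  0.23283129  0.53525749]
```

View pics/l3.png

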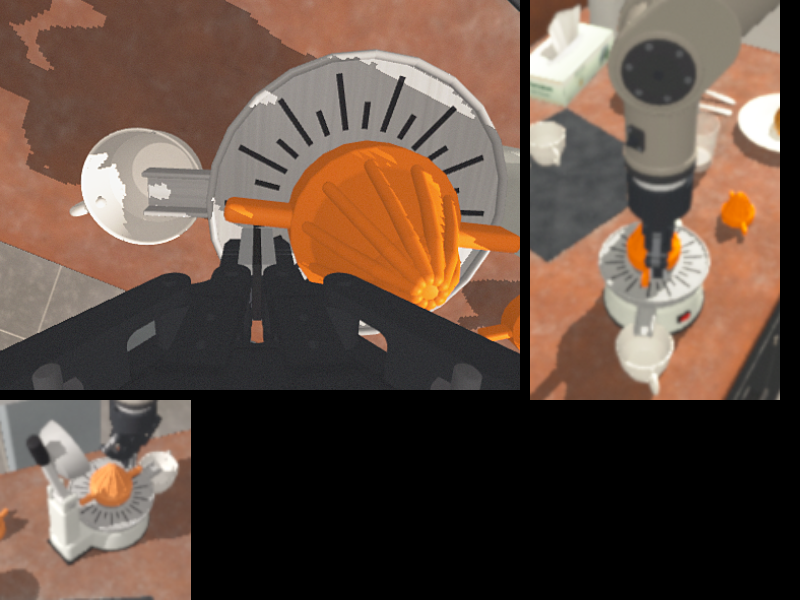

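The wings have moved on, to wrist panel (228,210) and (515,238), and the tip is at (430,292). I'll measure whether the cone has dropped.

Run:
```python
from h import *
o=bot.get_obs();p=wristT(bot.read_camera('wrist'),o);s=bot.read_camera('scene');d=bot.read_camera('side')
k=512/520
tp=np.array((429,291))*k
an=lambda d:np.degrees(np.arctan2(d[1],d[0]))
for z0 in (.104,.099):
  t=atz(p,tp,z0+.066)[:2];w2=atz(p,np.array((227,210))*k,z0+.013)[:2];w1=atz(p,np.array((515,239))*k,z0+.013)[:2]
  print(z0,t,w1,w2,an(w1-w2),an(t-w2))
  print([proj(c,(.508,.007,z0+.068)).round(1) for c in(p,s,d)])
for n,c in (('w',p),('s',s),('d',d)):
  print(n,[(r['xy'],r['score']) for r in bot.tip_of('cone_tip',c)],[(r['xy'],r['score']) for r in bot.tip_of('wing_a',c)])
```

```text
0.104 [0.5112318 0.0160911] [ 0.53134207 -0.0450006 ] [0.49113911 0.07244403] -71.103196962517 -70.3762565126987
[array([447.5, 312.1]), array([265.3, 186.6]), array([260.7, 172.1])]
0.099 [0.50963835 0.01220484] [ 0.53111116 -0.04961958] [0.48942774 0.07214992] -71.10319696251696 -71.36835716535855
[array([437.9, 301.5]), array([265.3, 188.3]), array([260.6, 173.2])]
w [([423.6, 291.3], 0.68)] [([488.2, 326.9], 0.9), ([250.8, 205.9], 0.85), ([471.4, 232.2], 0.72)]
s [([312.0, 173.7], 0.74), ([266.1, 189.9], 0.71), ([258.8, 286.3], 0.54)] [([318.6, 195.1], 0.65), ([268.0, 190.0], 0.64), ([260.7, 224.5], 0.63), ([307.3, 179.4], 0.63)]
d [([261.4, 172.5], 0.62), ([188.2, 204.4], 0.53)] [([274.9, 174.5], 0.83), ([248.2, 195.2], 0.7), ([183.4, 221.4], 0.59), ([199.4, 201.3], 0.51)]
```

Emit:
jog_arm(motion=[[0,0,0,1,0,0,0],[0,0,0,2,0,0,0],[0,0,0,2,0,0,0]])

```text
t: 7.5
eef_pos: [0.4791, 0.0533, 0.1099]
tool_rot: [0.0, 0.976, 0.216, -0.001]
contact_force: [-5.0, -1.9, 1.0]
gripper_width: -0.001
grasp_force: 2.5
```

Emit:
jog_arm(motion=[[0,0,0,1,0,0,0],[0,0,0,2,0,0,0],[0,0,0,2,0,0,0]])

```text
t: 7.88
eef_pos: [0.4795, 0.0534, 0.1096]
tool_rot: [0.0, 0.976, 0.216, -0.003]
contact_force: [-8.5, -2.3, 3.9]
gripper_width: -0.0
grasp_force: 4.4
```

Emit:
jog_arm(motion=[[0,0,0,-14,0,0,0],[0,0,0,-14,0,-40,0],[0,0,0,-14,0,-90,0],[0,0,0,-14,0,-90,0],[0,0,0,-14,0,-90,0]])

```text
t: 8.5
eef_pos: [0.4694, 0.0485, 0.2003]
tool_rot: [0.0, 0.976, 0.216, 0.001]
contact_force: [-0.4, 1.4, -0.9]
gripper_width: -0.001
grasp_force: 0.0
```

Run:
```python
from h import *
x,M=toolpose();print(x,(M.T@(np.array([.509,.008,.180])-x)*1000).round(1))
```

```text
[0.46940598 0.04852377 0.20029031] [18.8 53.4 20.3]
```

Emit:
jog_arm(motion=[[0,0,0,19,53,0,0],[0,0,0,19,53,0,0],[0,0,0,19,53,15,0],[0,0,0,19,53,28,0],[0,0,0,19,53,33,0],[0,0,0,19,53,36,0],[0,0,0,19,53,36,0]])

```text
t: 9.38
eef_pos: [0.5091, 0.0089, 0.1645]
tool_rot: [0.0, 0.976, 0.216, 0.0]
contact_force: [-0.3, 0.7, -1.3]
gripper_width: 0.0
grasp_force: 0.0
```

Emit:
jog_arm(motion=[[0,0,0,0,0,2,0],[0,0,0,0,0,4,0],[0,0,0,0,0,4,0]])

```text
t: 9.75
eef_pos: [0.5091, 0.0086, 0.1606]
tool_rot: [0.0, 0.976, 0.216, 0.0]
contact_force: [0.9, 0.1, -0.7]
gripper_width: 0.004
grasp_force: 0.0
```

Emit:
jog_arm(motion=[[0,0,0,0,0,2,0],[0,0,0,0,0,3,0],[0,0,0,0,0,3,0]])

```text
t: 10.12
eef_pos: [0.5089, 0.0086, 0.1572]
tool_rot: [-0.0, 0.976, 0.216, -0.0]
contact_force: [-0.5, -0.3, 0.4]
gripper_width: -0.0
grasp_force: 0.8
```

Run:
```python
from h import *
s=bot.read_camera('scene');d=bot.read_camera('side')
a=cv2.resize(s['pixels'][150:260,210:320],(400,400),interpolation=cv2.INTER_CUBIC);b=cv2.resize(d['pixels'][130:240,205:315],(400,400),interpolation=cv2.INTER_CUBIC)
cv2.imwrite('pics/p4.png',np.hstack([a,b])[:,:,::-1])
print([proj(c,(.509,.008,.156)) for c in (s,d)])
```

```text
[array([264.58834692, 192.02628518]), array([261.01080424, 175.75417963])]
```

View pics/p4.png

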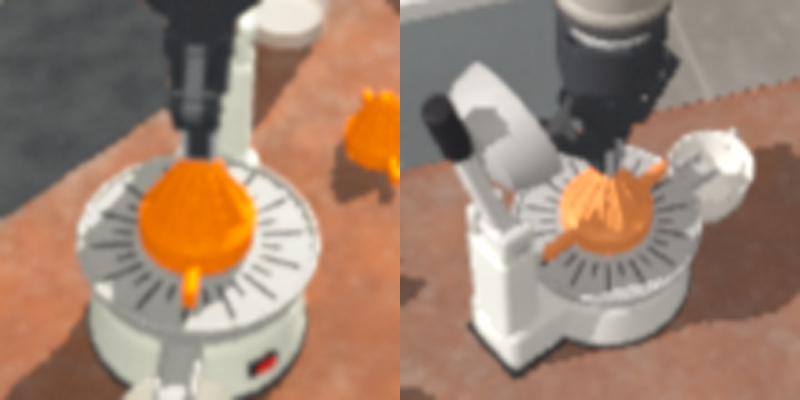

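The left panel shows the fingertips right at the cone tip (197,158). The wing ends are at (192,290) on the left, and (655,168) and (552,252) on the right. I'll compare these with the projections for each possible cone height and yaw.

Run:
```python
from h import *
s=bot.read_camera('scene');d=bot.read_camera('side')
for z in (.088,.099,.104):
 for yaw in (-48,-58,-67,-72):
  u=np.array([np.cos(np.radians(yaw)),np.sin(np.radians(yaw))]);c=np.array([.509,.008])
  f=lambda cam,sg:proj(cam,np.r_[c+sg*u*.064,z+.011]).round(1)
  print(z,yaw,f(s,-1),f(d,-1),f(d,1))
print('obs (262.8,228.5) (274.5,176.5) (247.5,198.5)')
for z in(.088,.104): print('skirt bottom', z, [proj(s,np.r_[.509+.037*np.cos(a),.008+.037*np.sin(a),z]).round(1) for a in (1.6,2.2)])
```

```text
0.088 -48 [270.8 230.8] [271.5 172.3] [249.1 203.2]
0.088 -58 [265.7 231.3] [274.5 174.1] [245.9 201.2]
0.088 -67 [261.1 231.1] [276.9 176.1] [243.5 199. ]
0.088 -72 [258.6 230.8] [278.1 177.3] [242.3 197.7]
0.099 -48 [270.9 227.5] [271.6 170.1] [249.  201.1]
0.099 -58 [265.8 228. ] [274.7 171.9] [245.9 199.1]
0.099 -67 [261.1 227.8] [277.2 173.9] [243.4 196.9]
0.099 -72 [258.6 227.5] [278.3 175.1] [242.3 195.6]
0.104 -48 [270.9 226. ] [271.7 169.1] [249.  200.1]
0.104 -58 [265.8 226.5] [274.8 170.9] [245.9 198.1]
0.104 -67 [261.1 226.3] [277.3 172.9] [243.4 196. ]
0.104 -72 [258.5 226. ] [278.5 174.1] [242.2 194.7]
obs (262.8,228.5) (274.5,176.5) (247.5,198.5)
skirt bottom 0.088 [array([256.7, 223.7]), array([266.3, 225.1])]
skirt bottom 0.104 [array([256.7, 219. ]), array([266.3, 220.4])]
```

The yaw comes out at about -65°, which matches the press, so the teeth are meshed. Now I'll press down.

Emit:
jog_arm(motion=[[0,0,0,0,0,1,0],[0,0,0,0,0,2,0],[0,0,0,0,0,2,0]])

```text
t: 10.7
eef_pos: [0.51, 0.0091, 0.156]
tool_rot: [-0.0, 0.976, 0.216, 0.001]
contact_force: [0.6, 1.3, 4.4]
gripper_width: 0.002
grasp_force: 2.5
```

Emit:
jog_arm(motion=[[0,0,0,0,0,1,0],[0,0,0,0,0,2,0],[0,0,0,0,0,2,0]])

```text
t: 11.08
eef_pos: [0.5103, 0.0092, 0.1556]
tool_rot: [0.0, 0.976, 0.216, 0.001]
contact_force: [-5.2, 0.4, 19.9]
gripper_width: -0.001
grasp_force: 9.9
```

Emit:
jog_arm(motion=[[0,0,0,0,0,1,0],[0,0,0,0,0,2,0],[0,0,0,0,0,2,0]])

```text
t: 11.45
eef_pos: [0.5105, 0.0092, 0.1553]
tool_rot: [0.001, 0.976, 0.216, 0.002]
contact_force: [-10.6, -0.4, 35.4]
gripper_width: -0.0
grasp_force: 18.1
```

Run:
```python
from h import *
p=bot.read_camera('wrist');s=bot.read_camera('scene');d=bot.read_camera('side')
i=[cv2.resize(c['pixels'][y:y+h,x:x+h],(400,400),interpolation=cv2.INTER_CUBIC) for c,y,x,h in ((p,150,150,230),(d,130,205,110))]
cv2.imwrite('pics/p5.png',np.hstack(i)[:,:,::-1])
```

```text
(no output)
```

View pics/p5.png

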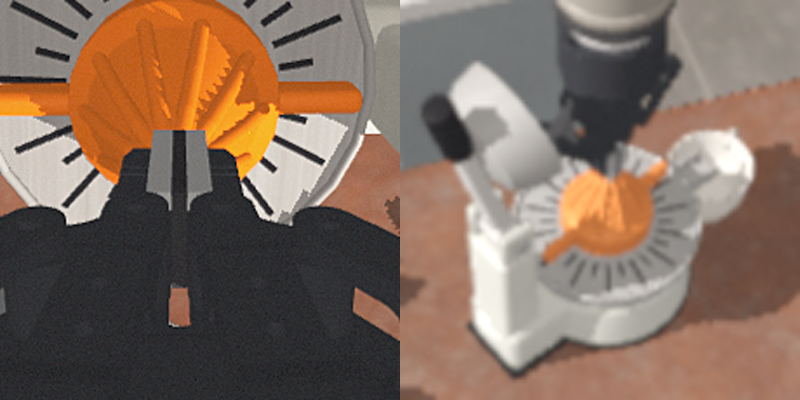

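The fingers cover the tip in the wrist panel at (180,150), and z holds at about 0.155 under 35 N. I'll lift off and check the tip height.

Emit:
jog_arm(motion=[[0,0,0,0,0,-20,0],[0,0,0,-50,0,-65,0],[0,0,0,-80,0,-100,0],[0,0,0,-80,0,-100,0],[0,0,0,-80,0,-100,0]])

```text
t: 12.22
eef_pos: [0.4363, -0.0251, 0.2509]
tool_rot: [0.0, 0.976, 0.216, -0.0]
contact_force: [-0.1, 0.2, -0.5]
gripper_width: 0.001
grasp_force: 0.0
```

Run:
```python
from h import *
o=bot.get_obs();p=wristT(bot.read_camera('wrist'),o);d=bot.read_camera('side');s=bot.read_camera('scene')
print(o['eef_pos'])
for n,c in (('w',p),('s',s),('d',d)):
  print(n,[(r['xy'],r['score']) for r in bot.tip_of('cone_tip',c)],[(r['xy'],r['score']) for r in bot.tip_of('wing_a',c)])
  for z in (.156,.167,.172): print(z,proj(c,(.509,.008,z)).round(1))
i=[cv2.resize(c['pixels'][y:y+h,x:x+h],(400,400),interpolation=cv2.INTER_CUBIC) for c,y,x,h in ((p,0,160,240),(d,130,205,110))]
cv2.imwrite('pics/p6.png',np.hstack(i)[:,:,::-1])
```

```text
[ 0.43633665 -0.02511923  0.25088725]
w [([250.4, 76.3], 0.8)] [([313.7, 77.2], 0.85), ([376.5, 198.9], 0.71), ([190.6, 78.8], 0.7), ([439.7, 181.3], 0.56)]
0.156 [253.5  73.8]
0.167 [253.5  72.7]
0.172 [253.5  72.1]
s [([264.8, 192.5], 0.97), ([315.8, 173.5], 0.74)] [([311.0, 179.4], 0.88), ([261.1, 228.9], 0.77), ([318.2, 198.7], 0.7), ([268.9, 194.6], 0.58)]
0.156 [264.6 192. ]
0.167 [264.6 188.4]
0.172 [264.6 186.7]
d [([262.2, 175.0], 0.76), ([187.4, 206.3], 0.74), ([275.3, 177.9], 0.74)] [([251.7, 197.8], 0.89), ([274.6, 174.7], 0.87), ([183.4, 220.5], 0.82), ([199.2, 204.1], 0.54)]
0.156 [261.  175.8]
0.167 [261.1 173.4]
0.172 [261.1 172.3]
```

View pics/p6.png

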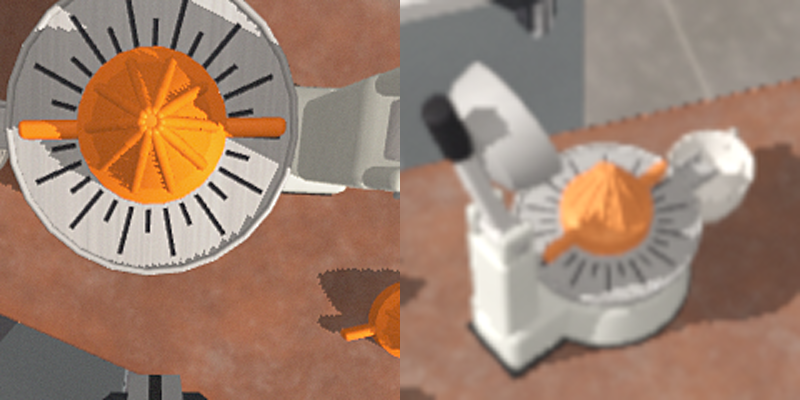

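The cone is home: the tip in the scene image moved from row 188 to 192.5, a drop of about 15 mm, so it sits at about 0.156. In the wrist panel the wings (20–285, 128) line up with the spout and column. Next I go round behind the lever.

Emit:
jog_arm(motion=[[0,0,0,0,0,-60,0],[0,0,0,0,0,-120,0],[0,0,0,0,0,-150,0],[0,0,0,25,60,-150,0],[0,0,0,50,120,-150,0],[0,0,0,75,184,-150,0],[0,0,0,75,184,-150,0],[0,0,0,75,184,-150,0],[0,0,0,75,184,-150,0]])

```text
t: 13.8
eef_pos: [0.5815, -0.1587, 0.4017]
tool_rot: [-0.0, 0.976, 0.217, 0.0]
contact_force: [-0.4, 0.1, -0.4]
gripper_width: -0.001
grasp_force: 0.0
```

```bash
cat > lv.py <<'E'
from h import *
x,M=toolpose();y=np.radians(-66.5);u=np.array([np.cos(y),np.sin(y)]);H=np.array([.509,.008])+.103*u
print(bot.get_obs()['t'],x)
for q,z in ((.08,.305),(.053,.306),(.026,.31),(-.0137,.315),(-.0515,.309),(-.085,.2876),(-.111,.258),(-.129,.2225),(-.1375,.1835),(-.1375,.176)):
    print(q,z,(M.T@(np.r_[H+q*u,z]-x)*1000).round(1))
E
python3 lv.py
```

```text
13.8 [ 0.58154892 -0.15869335  0.40171115]
0.08 0.305 [-0.1  1.2 96.7]
0.053 0.306 [  0.6 -25.8  95.7]
0.026 0.31 [  1.4 -52.8  91.7]
-0.0137 0.315 [  2.4 -92.4  86.7]
-0.0515 0.309 [   3.5 -130.2   92.7]
-0.085 0.2876 [   4.4 -163.7  114.1]
-0.111 0.258 [   5.1 -189.7  143.8]
-0.129 0.2225 [   5.6 -207.7  179.3]
-0.1375 0.1835 [   5.8 -216.2  218.3]
-0.1375 0.176 [   5.8 -216.2  225.8]
```

Emit:
jog_arm(motion=[[0,0,0,0,4,50,0],[0,0,0,0,4,90,0],[0,0,0,0,4,96,0],[0,0,0,0,-13,96,0],[0,0,0,0,-26,95,0],[0,0,0,0,-40,93,0],[0,0,0,1,-53,92,0],[0,0,0,1,-53,92,0]])

```text
t: 14.8
eef_pos: [0.5603, -0.11, 0.3097]
tool_rot: [-0.0, 0.976, 0.217, 0.0]
contact_force: [0.4, 0.2, 1.0]
gripper_width: 0.008
grasp_force: 0.1
```

Emit:
jog_arm(motion=[[0,0,0,0,-13,-2,0],[0,0,0,1,-26,-4,0],[0,0,0,1,-39,-5,0],[0,0,0,1,-52,-4,0],[0,0,0,2,-65,-2,0],[0,0,0,2,-77,1,0],[0,0,0,2,-77,1,0]])

```text
t: 15.68
eef_pos: [0.5293, -0.0397, 0.3081]
tool_rot: [-0.0, 0.976, 0.217, -0.0]
contact_force: [0.3, -0.2, -0.0]
gripper_width: 0.002
grasp_force: 0.0
```

```bash
python3 lv.py
python3 - <<'E'
from h import *
for n in('scene','side'):
  c=bot.read_camera(n);print(n,[(r['xy'],r['score']) for r in bot.tip_of('lever_grip',c)])
  y=np.radians(-66.5);u=np.array([np.cos(y),np.sin(y)])
  for th in (1.75,1.3,1.05,.8): print(th,proj(c,np.r_[np.array([.509,.008])+u*(.103-.147*np.cos(th)),.172+.147*np.sin(th)]).round())
E
```

```text
15.675 [ 0.52931334 -0.03967642  0.30807572]
0.08 0.305 [ -3.2 131.1   3. ]
0.053 0.306 [ -2.5 104.2   2. ]
0.026 0.31 [-1.8 77.2 -2. ]
-0.0137 0.315 [-0.7 37.5 -7. ]
-0.0515 0.309 [ 0.4 -0.3 -0.9]
-0.085 0.2876 [  1.3 -33.8  20.5]
-0.111 0.258 [  2.1 -59.7  50.1]
-0.129 0.2225 [  2.6 -77.7  85.6]
-0.1375 0.1835 [  2.8 -86.2 124.6]
-0.1375 0.176 [  2.8 -86.2 132.1]
scene [([267.3, 128.3], 0.74)]
1.75 [271.  96.]
1.3 [268. 114.]
1.05 [267. 130.]
0.8 [265. 148.]
side [([252.8, 147.2], 0.96)]
1.75 [220. 164.]
1.3 [242. 150.]
1.05 [253. 147.]
0.8 [262. 147.]
```

The lever is at about 1.05 rad, following as planned. I'll continue down.

Emit:
jog_arm(motion=[[0,0,0,0,-12,6,0],[0,0,0,1,-24,13,0],[0,0,0,1,-34,21,0],[0,0,0,1,-44,31,0],[0,0,0,2,-53,41,0],[0,0,0,2,-60,50,0],[0,0,0,2,-67,62,0],[0,0,0,2,-73,74,0],[0,0,0,3,-78,86,0],[0,0,0,3,-78,86,0]])

```text
t: 17.12
eef_pos: [0.4989, 0.031, 0.2211]
tool_rot: [-0.0, 0.976, 0.217, -0.001]
contact_force: [-0.8, -0.3, 0.5]
gripper_width: 0.004
grasp_force: 0.0
```

Emit:
jog_arm(motion=[[0,0,0,0,-3,10,0],[0,0,0,0,-5,20,0],[0,0,0,0,-7,28,0],[0,0,0,0,-8,34,0],[0,0,0,0,-8,38,0],[0,0,0,0,-8,40,0],[0,0,0,0,-8,40,0]])

```text
t: 18.0
eef_pos: [0.4963, 0.0381, 0.1833]
tool_rot: [0.0, 0.976, 0.216, -0.0]
contact_force: [-4.0, 0.4, 10.7]
gripper_width: 0.001
grasp_force: 5.0
```

Emit:
jog_arm(motion=[[0,0,0,0,0,1,0],[0,0,0,0,0,2,0],[0,0,0,0,0,2,0]])

```text
t: 18.38
eef_pos: [0.4964, 0.0381, 0.183]
tool_rot: [0.001, 0.976, 0.216, 0.0]
contact_force: [-11.3, -2.0, 25.2]
gripper_width: 0.001
grasp_force: 12.9
```

Emit:
jog_arm(motion=[[0,0,0,0,0,-30,0],[0,0,0,0,0,-90,0],[0,0,0,-60,0,-150,0],[0,0,0,-60,0,-150,0],[0,0,0,-60,0,-150,0],[0,0,0,-60,0,-150,0]])

```text
t: 19.12
eef_pos: [0.4421, 0.0129, 0.3296]
tool_rot: [-0.0, 0.976, 0.216, -0.0]
contact_force: [-0.2, -0.3, 0.2]
gripper_width: -0.001
grasp_force: 0.0
```

Run:
```python
from h import *
y=np.radians(-66.5);u=np.array([np.cos(y),np.sin(y)]);I=[]
for n in('scene','side'):
  c=bot.read_camera(n);print(n,[(r['xy'],r['score']) for r in bot.tip_of('lever_grip',c)])
  for th in (0,.07,.2): print(th,proj(c,np.r_[np.array([.509,.008])+u*(.103-.147*np.cos(th)),.172+.147*np.sin(th)]).round(1))
  yy,xx=(150,190) if n=='scene' else (125,195)
  I.append(cv2.resize(c['pixels'][yy:yy+150,xx:xx+150],(400,400),interpolation=cv2.INTER_CUBIC))
  print([(r['xy'],r['score']) for t in('glass_2','cup_2') for r in bot.tip_of(t,c)])
cv2.imwrite('pics/p7.png',np.hstack(I)[:,:,::-1])
```

```text
scene [([256.6, 200.4], 0.77)]
0 [262.5 201.2]
0.07 [262.5 197.6]
0.2 [262.7 190.1]
[([147.8, 309.9], 0.56), ([256.8, 282.3], 0.6), ([260.8, 212.8], 0.57)]
side [([277.2, 163.0], 0.96)]
0 [273.  164.2]
0.07 [273.1 162. ]
0.2 [272.8 158.2]
[([164.7, 255.8], 0.91), ([361.5, 211.9], 0.77), ([290.0, 183.9], 0.55)]
```

View pics/p7.png

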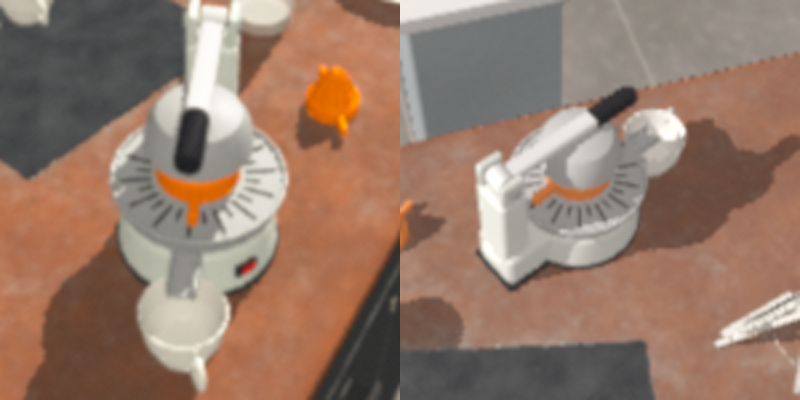

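The arm is shut: the grip sits at scene (261,202), which matches lever angle 0. The cone is under the cup, the glasses are where they were, and the robot is clear.

```bash
python3 -c "
from station import bot
print(bot.hand_in())"
```

```text
the job is handed in; nothing more can be done
None
```

The cone is meshed and pressed fully home, the press arm is shut over it, the cup and glasses were left alone, and the job is handed in at about 19 s; the hand-in gave no verdict back.

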